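Clamp the gas filter in its bench saddle

TASK

Clamp the gas-filter tube into its bench saddle: swing the clamp's hinged half over onto the tube and press down on its yellow pad until the tube sits hard home, holding a steady push of about 20 N there for half a second and never passing 28 N. Then swing up the bolt, holding its sprung blue T-knob raised, so that the bolt enters the slot, and let the knob's flange down behind the lip into its pocket, never forcing it hard against the hinged half. Let go, and leave the other things on the bench where they are.

Things in the scene. Friction and masses are not known exactly. Their poses are not given: they have to be found in the camera images.
- base: fixed aluminium tube clamp. Origin: underside of its foot below the tube's axis; x along the tube, y towards the hinge, z up. Foot 64 mm in x, y = -92 to +68 mm, 12 mm thick. Hinge pin of the hinged half: along x at y = +36, z = 66 mm. Pivot of the swing bolt: along x at y = -60, z = 22 mm. Place and yaw differ each time.
- tube: loose steel gas-filter cartridge, 38 mm across, 150 mm long (198 with its end fittings), 0.45 kg, green bands near its ends, lying in the clamp's rubber saddle. Origin at its middle on its axis, x along it. Its axis starts 71.5 mm up; the saddle slides down stiffly (15 N on the tube) and stays, until the tube meets a hard packing 3 to 11 mm lower: how deep is not measured and must be felt.
- cap_hinge (a joint): angle of the hinged half (rad): 0 with its arm level over the tube, about 2 when open, leaning back past upright towards the base's +y. The stiff hinge (0.16 N m) stays where it is left. With the tube home it reads -0.11 to +0.12 depending on the packing; lying on the unbedded tube about 0.2.
- top_half: the aluminium hinged half. Origin on the hinge pin, x along it; at angle 0 its axes are the base's and its arm runs along -y: half ring over the tube (40 mm wide in x, outer radius 27 mm about y = -36, z = -2), yellow press pad (y = -63 to -83, top at z = +10), two prongs 28 mm wide over all with an 11 mm slot between, open at the end (y = -113).
- press_pad (a point): middle of the top of the yellow press pad, 30 mm (x) by 18 mm (y): push here to close the half and press down. Axes as top_half, z normal to the pad. Pressed here the saddle sinks at about 7 to 13 N; on the packing the force rises sharply. Hold about 20 N for half a second there.
- pocket (a point): middle of the floor of the pocket on top of the prongs, where the flange must sit; axes as top_half. It lies between the pad's end wall (13 mm towards the hinge, 8 mm high) and the lip at the prong ends (13 mm the other way, 4 mm high and thick). With the tube home it is 36 to 57 mm above the bolt's pivot.
- bolt_swing (a joint): angle of the swing bolt (rad): 0 upright, positive leaning out to the base's -y (starts at 0.95 to 1.2); range -0.15 to 1.25. Steel shank 8 mm across. It stays where it is left, apart from sagging outward a little. Raise the knob before swinging it nearer than 0.9, or its flange runs under the prongs.
- knob: knob sliding on the swing bolt: dark flange 22 mm across, 6 mm thick, blue T-bar above. Origin: middle of the flange's underside; z outward along the bolt, x along its pivot. A spring pulls it to the pivot (4 N at rest, 8.5 N fully raised). At rest its origin is 35.5 mm from the pivot; it can be raised 34.5 mm to a hard stop, and fully raised it always clears the lip once the tube is home.
- knob_grip (a point): middle of the blue T-bar, 32 mm out from the flange's underside: a round bar 16 mm across and 32 mm long, parallel to the tube (x). Gripped by its two flat ends it can turn between the fingers as the bolt swings. Axes as the knob.
- flange (a point): middle of the flange's underside, axes as the knob.
- wrench: bystander, not to be disturbed: open-ended wrench, 160 mm, lying right of the clamp; origin under its middle (on its axis line)
- capnut: bystander, not to be disturbed: brass cap nut, 24 mm across, 20 mm high, near the clamp; origin under its middle
- amber: bystander, not to be disturbed: amber bottle, 60 mm across, 130 mm high; origin under its middle
- septa: bystander, not to be disturbed: low jar with white lid, 56 mm across, 60 mm high; origin under its middle
- beaker: bystander, not to be disturbed: glass beaker, 68 mm across, 85 mm high; origin under its middle
- vialrack: bystander, not to be disturbed: grey rack of capped sample vials, 100 x 160 mm, 48 mm high; origin under its middle
- driver: bystander, not to be disturbed: screwdriver, 150 mm, lying; origin under its middle (on its axis line)

How it is judged:
By the outcome, as a careful person would: the job done as asked, in the order asked, and still so for the second after the job is handed in, with the robot touching nothing.
It also fails if it takes over 72 s, if anything falls off the work surface, if the arm or the gripper's body presses on something with over 40 N, if the wrist force passes 120 N, or if a joint passes its speed limit or range.

ROBOT

A 6-joint arm with a two-finger parallel gripper is mounted at the origin on the work surface. World frame = base frame: x ahead of the robot, y to its left, z up, the work surface at z = 0. Lengths are in m, angles in rad, forces in N, time in s.
With the tool pointing down it reaches from about 0.375 to 0.9 m from the base axis. Payload 3.1 kg.
Tool frame: the origin (TCP) lies at the very end of the fingers, on their centre line; the grasp point (between the pads) lies 19 mm behind it; z points along the fingers, y is the direction in which the jaws open and shut (so a half turn about z gives the same grasp; the last joint's range is limited). The gripper opens to 85 mm and grips with 20 to 120 N. Pads are 22 mm wide; open, the fingers measure 114 mm over their backs; the gripper's body (76 mm by 85 mm) begins 54 mm behind the grasp point. The pads swing forward as they close: fully open they stand 13 mm farther back than shut.
Start: joints at [-1.48, 0.527, 1.433, -0, 1.181, -0.178], TCP at [0.167, -0.602, 0.231] pointing down, gripper open.
Joint ranges: [-3.08, 3.08], [-0.75, 2.2], [0.22, 2.44], [-1.43, 4.57], [0, 2.65], [-2.85, 2.85]. Speed limits (rad/s): [2.79, 2.79, 3.14, 3.14, 3.14, 3.14].

INTERFACE

Orientations are given as a rotation vector (axis times angle).
In Python, from cell import bot, viewer gives the robot as it stands. The module is installed in compiled form; this text tells all that it offers.
- The arm moves only by the tool send_rows, never from a script. Its argument "plan" is a list that holds one entry, the list of rows, each a list of 5 numbers: the opening, from 0 (shut) to 1 (fully open), then the shift along the tool's x, y, z in m, then the turn about the tool's z in degrees. A call has 1 to 20 rows; each row is the pose to reach, as a shift and turn from the pose measured when the call began, along the tool's axes at that moment; what a row does not reach only later rows make up. A row lasts 1/8 s, in which the tool goes at most 62.5 mm and 10.7 degrees, less where a joint would pass 70% of its speed; a pose out of reach is approached as far as the arm can. A call with a gripper value outside its range is refused whole. The fingers move at their own pace and stop on an object; the grip force is fixed at half the most. Time passes only in rows, so rows that repeat a pose let the fingers close. It gives the time, the measured TCP pose, the force and the opening at its end, in the units of the state.
- bot.read_state(): the state, without advancing time (a new reading comes with each control period).
- viewer.snapshot(name): name is "side" or "top" or "wrist"; returns the picture (384x512x3 uint8, red, green, blue); there is no depth.
- viewer.camera_model(name): a dict with "K" (3x3 intrinsics, pixels), "origin" and "attitude" of the camera in the world; the wrist camera has in their place "T_tool_cam" (4x4, takes a point from camera to tool coordinates, whose origin is the TCP and whose axes are the flange's). Camera axes: x right, y up, looking along -z (the intrinsics and any distortion apply to the point x, -y, -z); pixel columns grow to the right and rows downward; lengths in m; the calibration is good to about 2 mm. A picture is of the moment at which its call begins: read the wrist's pose just before it. camera_model takes no time and is no camera call.
- bot.hand_in(): hands the job in, once; it reports no verdict.
The state is a dict: "time_s": time; "qpos": joint angles; "qvel": joint speeds; "tau": joint torques, N m; "tool_pos": TCP position; "orientation": TCP orientation; "contact_force": force on the tool from outside, world axes, zero at the start; "torque": the same for the moment, N m; "width": finger opening in m.
Only numpy, scipy, OpenCV 4.12 (cv2) and the standard library are available. Lean on these libraries where they do the work, as an engineer would, in place of code of your own. Each camera call takes 0.05 s, during which the arm holds its last target.

## Working session

There is one attempt and no reset: what is moved stays moved. The work goes in short steps, Python scripts to look and compute and a tool call to move; the robot and the scene stay as the last step left them, time stands still between calls to the robot, and variables do not carry over. Pictures are saved under pics/ and viewed, and the job is handed in when it is done.

Besides the shell and the picture viewer there is one more tool, called after "Request:" as a command line: name --argument value ..., lists and objects as JSON in quotes. send_rows: Moves the arm, as the interface text tells. Its arguments: {"type":"object","properties":{"plan":{"type":"array","items":{"type":"array","items":{"type":"array","items":{"type":"number"}}}}},"required":["plan"]}

```bash
ls; mkdir -p pics; cat > h.py <<'E'
import numpy as np, cv2
from scipy.spatial.transform import Rotation as R
from cell import bot, viewer
def snap(name, fn):
    im=viewer.snapshot(name); cv2.imwrite('pics/'+fn, im[:,:,::-1]); return im
E
python3 - <<'E'
from h import *
s=bot.read_state(); print(s)
for n in ('side','top','wrist'):
    print(n, viewer.camera_model(n))
    im=snap(n,n+'0.png')
E
```

```text
pics
{'time_s': 0.0, 'qpos': array([-1.47949479e+00,  5.28472555e-01,  1.43385864e+00,  2.69754397e-05,
        1.18139628e+00, -1.78497133e-01]), 'qvel': array([-0.00044147, -0.00061335,  0.00186958, -0.00082083,  0.00050525,
        0.00164835]), 'tau': array([-9.16560894e-04, -4.42349160e+01, -1.78023702e+01, -2.99240464e-04,
        8.40220047e-03,  1.98602078e-05]), 'tool_pos': array([ 0.16655929, -0.60168145,  0.23034357]), 'orientation': array([-3.11094072e+00, -4.22211889e-01, -1.85173840e-04]), 'contact_force': array([0.31288878, 0.65355179, 0.23526338]), 'torque': array([-0.01524203,  0.06437265, -0.01291084]), 'width': 0.08530799660181615}
side {'K': array([[438.4850897 ,   0.        , 248.45337888],
       [  0.        , 438.4850897 , 188.31282332],
       [  0.        ,   0.        ,   1.        ]]), 'origin': array([0.20624353, 0.73382003, 0.98626779]), 'attitude': array([ 0.21521657, -0.99417304, -2.54000852])}
top {'K': array([[421.61469543,   0.        , 249.39834055],
       [  0.        , 421.61469543, 188.90454486],
       [  0.        ,   0.        ,   1.        ]]), 'origin': array([ 0.3648669 , -0.01538521,  1.32986105]), 'attitude': array([ 0.11649696, -0.14750358, -1.57025541])}
wrist {'K': array([[278.42337833,   0.        , 259.83999765],
       [  0.        , 278.42337833, 191.93722444],
       [  0.        ,   0.        ,   1.        ]]), 'T_tool_cam': array([[ 1.06327875e-03,  9.58297624e-01,  2.85770071e-01,
         7.27978486e-02],
       [ 9.99999351e-01, -9.01766988e-04, -6.96773095e-04,
        -7.43995795e-04],
       [-4.10017985e-04,  2.85770627e-01, -9.58297960e-01,
        -1.43633142e-01],
       [ 0.00000000e+00,  0.00000000e+00,  0.00000000e+00,
         1.00000000e+00]])}
```

View pics/side0.png

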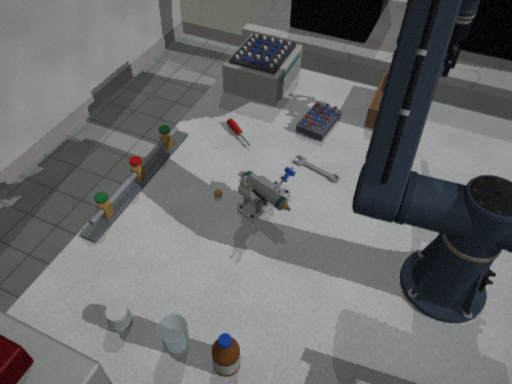

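View pics/top0.png

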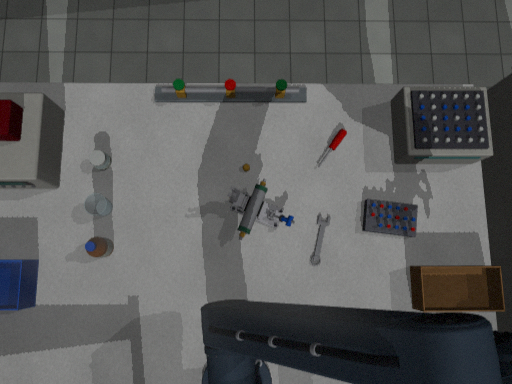

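View pics/wrist0.png

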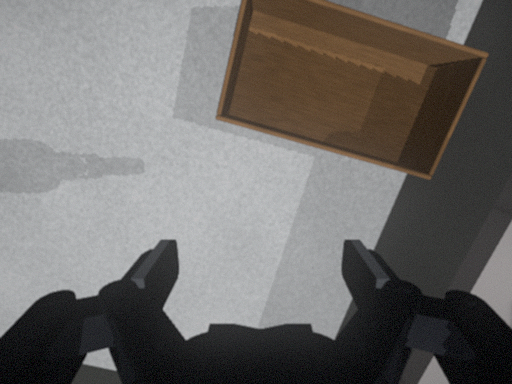

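```bash
cat >> h.py <<'E'
def cam(name, st=None):
    m=viewer.camera_model(name); K=m['K']
    if name=='wrist':
        T=m['T_tool_cam']; Rt=R.from_rotvec(st['orientation']).as_matrix()
        return K, Rt@T[:3,3]+st['tool_pos'], Rt@T[:3,:3]
    return K, m['origin'], R.from_rotvec(m['attitude']).as_matrix()
def ray(c,u,v):
    K,o,A=c
    d=np.linalg.inv(K)@np.array([u,v,1.]); d=A@(d*[1,-1,-1]); return o,d/np.linalg.norm(d)
def onz(c,u,v,z):
    o,d=ray(c,u,v); return o+d*(z-o[2])/d[2]
def proj(c,p):
    K,o,A=c; q=A.T@(np.asarray(p)-o); q=K@(q*[1,-1,-1]); return q[:2]/q[2]
def tri(c1,p1,c2,p2):
    o1,d1=ray(c1,*p1);o2,d2=ray(c2,*p2)
    M=np.stack([d1,-d2],1); t=np.linalg.lstsq(M,o2-o1,rcond=None)[0]
    a=o1+t[0]*d1;b=o2+t[1]*d2; return (a+b)/2, np.linalg.norm(a-b)
E
python3 - <<'E'
from h import *
t=cv2.imread('pics/top0.png'); s=cv2.imread('pics/side0.png')
a=cv2.resize(t[150:260,200:340],None,fx=5,fy=5,interpolation=cv2.INTER_CUBIC); cv2.imwrite('pics/topz.png',a)
a=cv2.resize(s[150:240,200:340],None,fx=5,fy=5,interpolation=cv2.INTER_CUBIC); cv2.imwrite('pics/sidez.png',a)
for im,n in((t,'top'),(s,'side')):
    h=cv2.cvtColor(im,cv2.COLOR_BGR2HSV)
    for nm,lo,hi in(('green',(40,60,20),(95,255,255)),('blue',(100,120,50),(130,255,255)),('yel',(22,100,60),(35,255,255))):
        m=cv2.inRange(h,lo,hi); k,l,st,ce=cv2.connectedComponentsWithStats(m)
        print(n,nm,[(c.round(1).tolist(),int(x[4])) for c,x in zip(ce[1:],st[1:]) if x[4]>3])
E
```

```text
top green [([178.2, 83.9], 113), ([281.0, 84.2], 102), ([447.2, 157.5], 126), ([10.1, 183.2], 54), ([260.8, 187.5], 48), ([243.9, 229.0], 49), ([421.0, 326.4], 5), ([296.7, 339.1], 7), ([364.8, 348.0], 4), ([503.8, 364.5], 4)]
top blue [([421.9, 106.7], 22), ([444.5, 106.7], 24), ([455.8, 106.6], 25), ([467.0, 106.8], 22), ([423.1, 117.0], 20), ([445.3, 117.6], 21), ([467.9, 117.7], 22), ([424.0, 128.1], 20), ([446.3, 128.6], 21), ([457.8, 128.5], 24), ([469.0, 128.8], 23), ([373.3, 204.5], 14), ([389.5, 206.5], 16), ([397.5, 207.5], 14), ([380.5, 214.9], 15), ([388.8, 215.9], 17), ([287.3, 219.9], 72), ([405.2, 217.9], 14), ([413.1, 219.0], 16), ([380.1, 224.5], 15), ([396.3, 226.7], 15), ([404.5, 227.7], 14), ([89.6, 246.0], 75), ([14.3, 284.5], 1347)]
top yel [([180.4, 89.0], 10)]
side green [([289.3, 67.7], 67), ([163.9, 129.1], 84), ([247.5, 173.0], 14), ([100.9, 197.1], 131), ([278.9, 201.4], 49), ([431.6, 250.2], 5)]
side blue [([260.5, 41.0], 16), ([268.6, 43.1], 15), ([257.0, 45.5], 12), ([275.0, 47.5], 27), ([253.1, 49.7], 13), ([261.5, 52.0], 16), ([270.0, 54.0], 15), ([245.3, 58.7], 15), ([253.7, 60.5], 14), ([262.4, 63.1], 14), ([327.2, 104.6], 5), ([324.0, 108.0], 9), ([313.7, 108.9], 9), ([310.3, 112.6], 10), ([332.1, 110.9], 8), ([329.0, 114.2], 10), ([318.0, 115.2], 10), ([303.7, 120.1], 9), ([315.0, 119.0], 9), ([323.0, 122.0], 9), ([288.3, 172.7], 65), ([224.5, 340.7], 165)]
side yel []
```

View pics/topz.png

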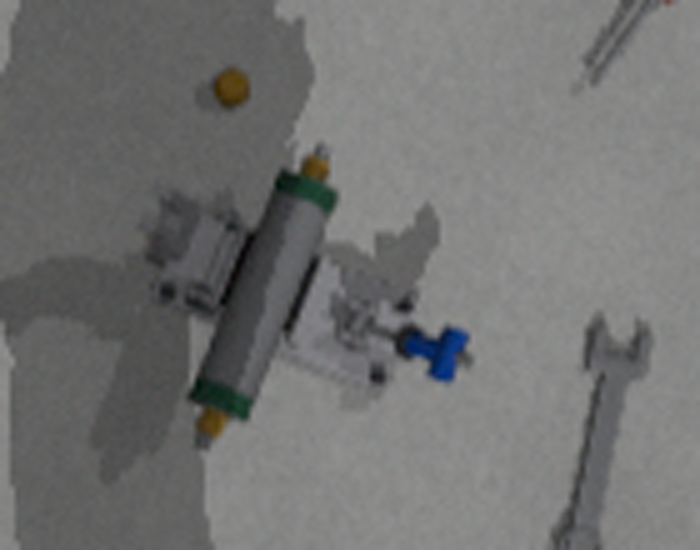

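View pics/sidez.png

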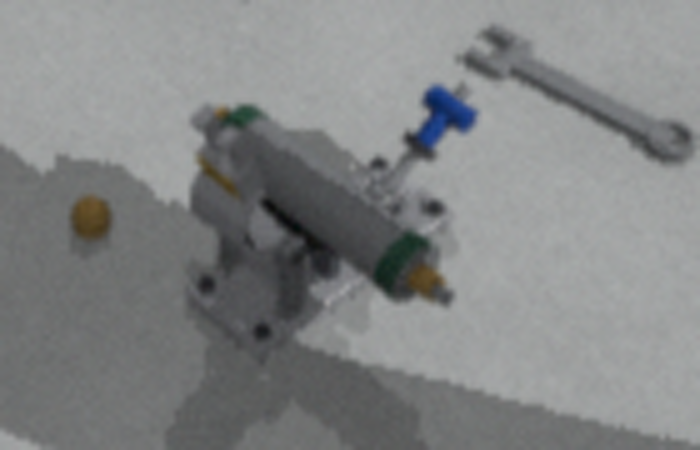

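```bash
python3 - <<'E'
from h import *
c=cam('top'); cs=cam('side')
g1=onz(c,260.8,187.5,.083); g2=onz(c,243.9,229.,.083)
m=(g1+g2)/2; d=g1-g2; print(g1,g2,m,np.linalg.norm(d),np.degrees(np.arctan2(d[1],d[0])))
print(tri(c,(243.9,229.),cs,(278.9,201.4)))
k=tri(c,(287.3,219.9),cs,(288.3,172.7)); print(k)
for n,p in(('nut',(246.2,167.5)),):print(n,onz(c,*p,.015))
print('wrench',onz(c,324,216,.0),onz(c,315,260,0))
s=bot.read_state();print(R.from_rotvec(s['orientation']).as_matrix().round(3))
E
```

```text
[ 0.58055863 -0.07487761  0.083     ] [ 0.45633245 -0.02374887  0.083     ] [ 0.51844554 -0.04931324  0.083     ] 0.13433649762270494 -22.3709810827712
(array([ 0.45932183, -0.02324398,  0.07338562]), np.float64(0.0046966659182418515))
(array([ 0.48503605, -0.15592713,  0.05426138]), np.float64(0.0010100515932734437))
nut [ 0.657171   -0.03213166  0.015     ]
wrench [ 5.02679727e-01 -2.78831809e-01 -2.22044605e-16] [ 0.36503727 -0.24584217  0.        ]
[[ 0.964  0.267 -0.   ]
 [ 0.267 -0.964  0.002]
 [ 0.    -0.002 -1.   ]]
```

Request:
send_rows --plan '[[[1,0.03,-0.026,-0.03,0],[1,0.07,-0.06,-0.06,-5],[1,0.11,-0.095,-0.1,-10],[1,0.15,-0.13,-0.1,-15],[1,0.19,-0.165,-0.1,-20],[1,0.23,-0.2,-0.1,-25],[1,0.27,-0.235,-0.1,-30],[1,0.31,-0.27,-0.1,-35],[1,0.35,-0.305,-0.1,-40],[1,0.39,-0.34,-0.1,-46],[1,0.42,-0.365,-0.1,-52],[1,0.443,-0.384,-0.1,-52],[1,0.443,-0.384,-0.1,-52],[1,0.443,-0.384,-0.1,-52]]]'

```text
time_s: 1.9
tool_pos: [0.4907, -0.1141, 0.331]
orientation: [-2.611, -1.744, 0.0]
contact_force: [0.4, 0.1, -0.0]
width: 0.0856
```

```bash
python3 - <<'E'
from h import *
s=bot.read_state(); im=snap('wrist','w1.png')
np.savez('w1.npz',p=s['tool_pos'],o=s['orientation'])
cv2.imwrite('pics/w1b.png',cv2.resize(im[:,:,::-1],None,fx=1.5,fy=1.5,interpolation=cv2.INTER_CUBIC))
im=snap('top','top1.png');cv2.imwrite('pics/top1z.png',cv2.resize(im[150:260,200:340,::-1],None,fx=5,fy=5,interpolation=cv2.INTER_CUBIC))
E
```

```text
(no output)
```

View pics/w1b.png

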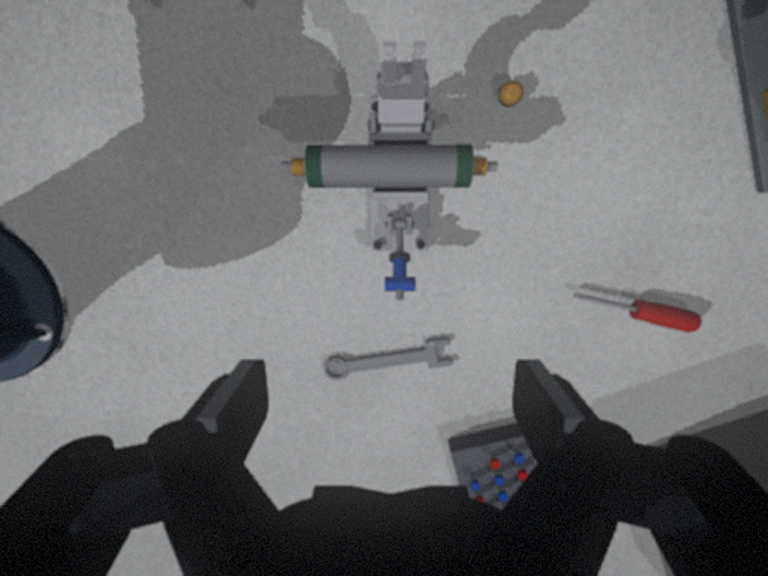

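```bash
python3 - <<'E'
from h import *
im=cv2.imread('pics/w1.png'); d=np.load('w1.npz'); st=dict(tool_pos=d['p'],orientation=d['o']); c=cam('wrist',st)
h=cv2.cvtColor(im,cv2.COLOR_BGR2HSV)
m=cv2.inRange(h,(40,60,20),(95,255,255)); k,l,s,ce=cv2.connectedComponentsWithStats(m)
G=[(ce[i],s[i]) for i in range(1,k) if s[i,4]>60 and s[i,1]<200]
for g in G: print('green',g[0],g[1])
P=[onz(c,*g[0],.080) for g in G]; P.sort(key=lambda p:p[0]); print(P)
v=P[1]-P[0]; print('yaw',np.degrees(np.arctan2(v[1],v[0])),np.linalg.norm(v))
m=cv2.inRange(h,(100,120,50),(130,255,255)); m[250:]=0; m[:,:150]=0
k,l,s,ce=cv2.connectedComponentsWithStats(m); print([(a,b) for a,b in zip(ce[1:],s[1:]) if b[4]>20])
a=im[20:210,170:360]; cv2.imwrite('pics/w1z.png',cv2.resize(a,None,fx=4,fy=4,interpolation=cv2.INTER_CUBIC)[:600])
cv2.imwrite('pics/w1z2.png',cv2.resize(im[115:215,210:330],None,fx=6,fy=6,interpolation=cv2.INTER_CUBIC)[:600])
E
```

```text
green [208.55701754 110.71491228] [204  98  11  26 228]
green [309.31884058 111.35748792] [304  99  11  25 207]
[array([ 0.45276356, -0.02144948,  0.08      ]), array([ 0.57920754, -0.07466474,  0.08      ])]
yaw -22.824299191844908 0.13718580460247065
[(array([266.03139013, 184.99103139]), array([257, 172,  19,  22, 223], dtype=int32))]
```

View pics/w1z.png

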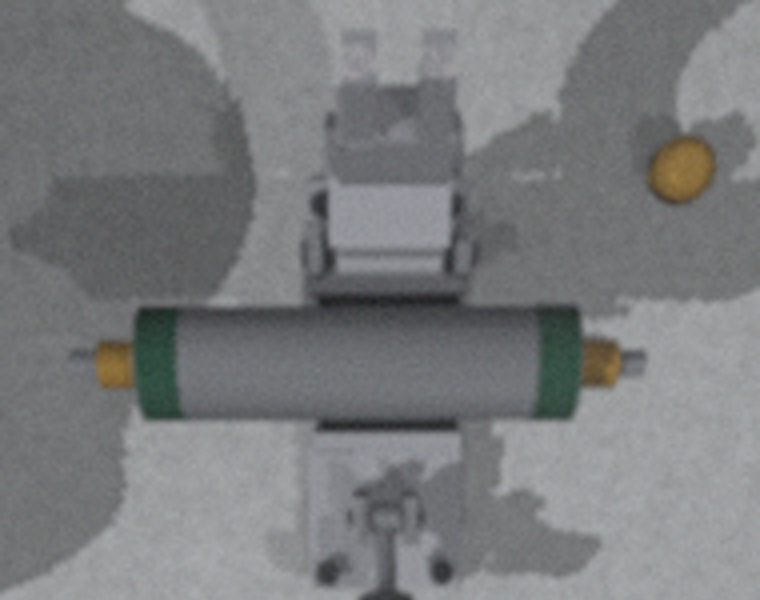

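View pics/w1z2.png

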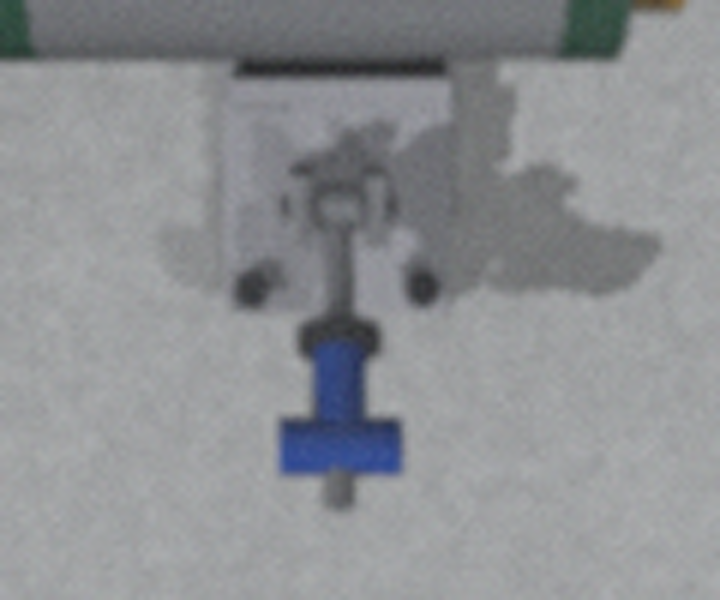

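```bash
python3 - <<'E'
from h import *
d=np.load('w1.npz'); st=dict(tool_pos=d['p'],orientation=d['o']); c=cam('wrist',st)
f=lambda u,v:(210+u/6,115+v/6)
a=onz(c,*f(222,305),.012); b=onz(c,*f(455,308),.012); print('foot corners',a,b,np.linalg.norm(a-b),np.degrees(np.arctan2(*(b-a)[[1,0]])))
yaw=np.radians(-22.6); X=np.array([np.cos(yaw),np.sin(yaw)]);Y=np.array([-X[1],X[0]])
# tube axis from the edges of silhouette: rows of tube edge midpoint
tm=(onz(c,208.6,110.7,.0715)+onz(c,309.3,111.35,.0715))/2
e=(a+b)/2
print('tubeaxis pt',tm)
o=e[:2]+.092*Y; print('origin from foot',o)
print('rel tube', (tm[:2]-o)@X,(tm[:2]-o)@Y)
# blue
for z in(.045,.05,.055,.06,.065):
    p=onz(c,266.8,189.3,z); r=p[:2]-o; y=r@Y; print('Tbar',z,r@X,y,'dist piv',np.hypot(y+.06,z-.022), 'th',np.arctan2(-(y+.06),z-.022))
k,e=tri(cam('top'),(288.8,220.5),c,(266.8,189.3)); print('tri',k,e)
k,e=tri(cam('side'),(289.8,171.8),c,(266.8,189.3)); print('tri side',k,e)
# cap: prong tips (w1z coords 4x offset 170,20), lit body
g=lambda u,v:(170+u/4,20+v/4)
for uv,z in(((360,30),.169),((440,30),.169)):
    p=onz(c,*g(*uv),z); r=p[:2]-o; print('prong',r@X,r@Y)
p=onz(c,*g(682,170),.01)[:2]; print('nut',(p-o)@X,(p-o)@Y)
E
```

```text
foot corners [ 0.46290531 -0.12264035  0.012     ] [ 0.52313528 -0.14846225  0.012     ] 0.06553182622046759 -23.20587334443539
tubeaxis pt [ 0.51595019 -0.04808514  0.0715    ]
origin from foot [ 0.52837546 -0.05061596]
rel tube -0.012443720618019972 -0.0024384907211647067
Tbar 0.045 0.00019195154951580096 -0.12327606265363752 dist piv 0.06732651858626779 th 1.222157614784938
Tbar 0.05 6.620709576828267e-05 -0.12184020917817973 dist piv 0.067883808608541 th 1.145633090060463
Tbar 0.055 -5.953735797923563e-05 -0.12040435570272193 dist piv 0.06883085200592068 th 1.0707842133960253
Tbar 0.06 -0.00018528181172669842 -0.11896850222726411 dist piv 0.07015186565535413 th 0.9983595625539308
Tbar 0.065 -0.0003110262654742274 -0.11753264875180629 dist piv 0.07182621855839773 th 0.9289601992401837
tri [ 0.48280837 -0.15926236  0.0639617 ] 6.87248257731667e-05
tri side [ 0.48198279 -0.16209173  0.05364909] 0.0001165477586674835
prong -0.011082372232178072 0.07634177864766889
prong 0.0084042431374037 0.07637740739977991
nut 0.11189163980116952 0.06870566511138151
```

View pics/top1z.png

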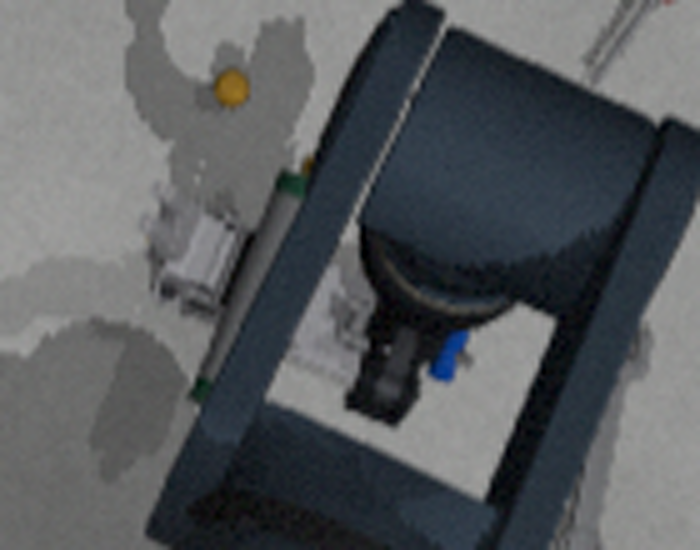

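Request:
send_rows --plan '[[[0,0.04,0.003,0,0],[0,0.09,0.006,0,0],[0,0.14,0.009,0,0],[0,0.186,0.01,0,0],[0,0.186,0.01,0.05,0],[0,0.186,0.01,0.1,0],[0,0.186,0.01,0.14,0],[0,0.186,0.01,0.17,0],[0,0.186,0.01,0.19,0],[0,0.186,0.01,0.19,0]]]'

```text
time_s: 3.25
tool_pos: [0.57, 0.0525, 0.1399]
orientation: [-2.612, -1.738, 0.005]
contact_force: [0.2, 0.1, 0.3]
width: 0.0001
```

```bash
python3 - <<'E'
from h import *
s=bot.read_state(); print(s['tool_pos'],s['width'],s['contact_force'])
im=snap('wrist','w2.png')
im=snap('side','s2.png');cv2.imwrite('pics/s2z.png',cv2.resize(im[110:240,190:340,::-1],None,fx=4,fy=4,interpolation=cv2.INTER_CUBIC))
E
```

```text
[0.57001587 0.05245455 0.1398863 ] 8.158452908800387e-05 [0.17430793 0.14121201 0.31798608]
```

View pics/w2.png

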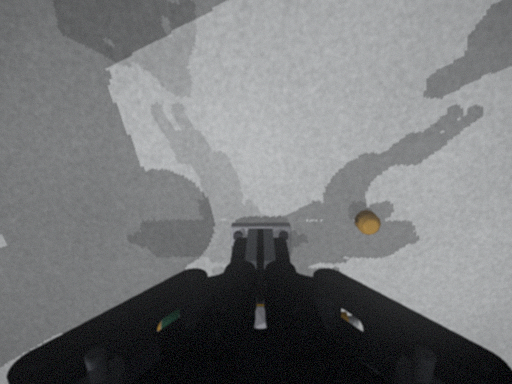

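View pics/s2z.png

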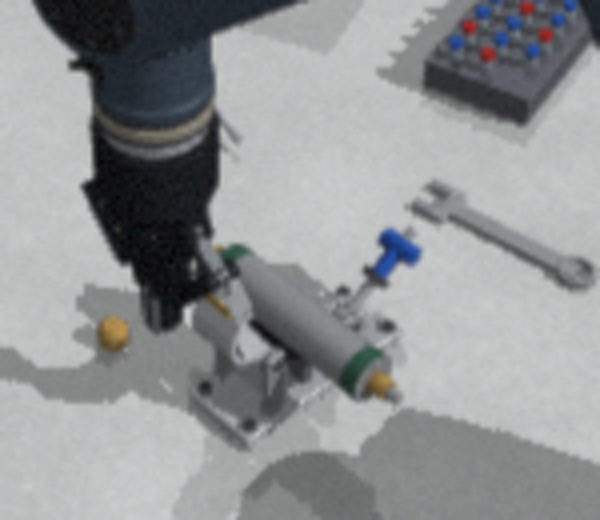

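Request:
send_rows --plan '[[[0,-0.01,0,0,0],[0,-0.02,0,0,0],[0,-0.029,0,0,0],[0,-0.038,0,0,0],[0,-0.047,0,0,0],[0,-0.056,0,0,0],[0,-0.063,0,0,0],[0,-0.07,0,0,0],[0,-0.077,0,0,0],[0,-0.084,0,0,0]]]'

```text
time_s: 4.6
tool_pos: [0.5387, -0.0251, 0.1414]
orientation: [-2.613, -1.74, 0.0]
contact_force: [-0.3, 1.4, -1.3]
width: 0.0
```

```bash
python3 - <<'E'
from h import *
s=bot.read_state(); print(s['tool_pos'],s['contact_force'],s['torque'])
im=snap('side','s3.png');cv2.imwrite('pics/s3z.png',cv2.resize(im[110:240,190:340,::-1],None,fx=4,fy=4,interpolation=cv2.INTER_CUBIC))
E
```

```text
[ 0.53867373 -0.02510608  0.14137242] [-0.28092617  1.41241267 -1.33318048] [ 0.31922018 -0.18071702 -0.00963096]
```

View pics/s3z.png

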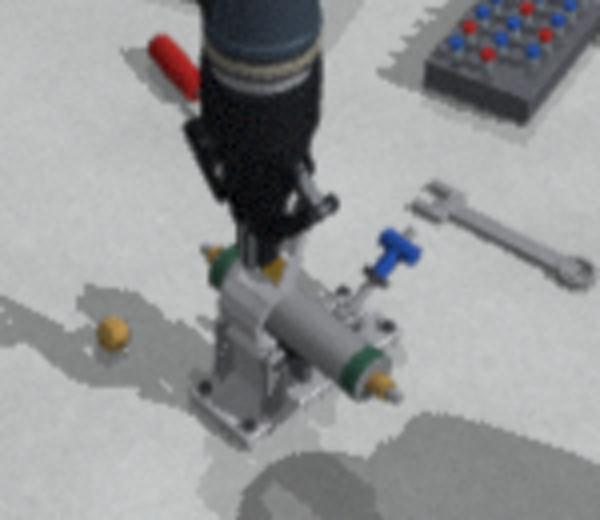

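Request:
send_rows --plan '[[[0,-0.008,0,0.003,0],[0,-0.015,0,0.006,0],[0,-0.022,0,0.01,0],[0,-0.029,0,0.014,0],[0,-0.035,0,0.018,0],[0,-0.041,0,0.023,0],[0,-0.047,0,0.029,0],[0,-0.052,0,0.035,0],[0,-0.055,0,0.038,0],[0,-0.058,0,0.041,0],[0,-0.058,0,0.041,0]]]'

```text
time_s: 6.02
tool_pos: [0.5156, -0.0796, 0.1001]
orientation: [-2.613, -1.739, 0.002]
contact_force: [-0.8, 0.6, 0.1]
width: 0.0
```

```bash
python3 - <<'E'
from h import *
s=bot.read_state(); print(s['tool_pos'],s['contact_force'],s['torque'])
im=snap('side','s4.png');cv2.imwrite('pics/s4z.png',cv2.resize(im[110:240,190:340,::-1],None,fx=4,fy=4,interpolation=cv2.INTER_CUBIC))
E
```

```text
[ 0.51558969 -0.07956315  0.10011613] [-0.8206506   0.55420451  0.10294689] [ 0.02879684 -0.0247304   0.01494998]
```

View pics/s4z.png

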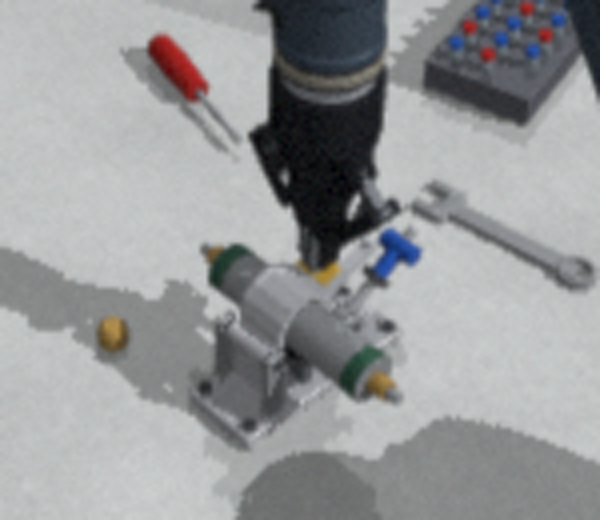

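Request:
send_rows --plan '[[[0,-0.005,0,0,0],[0,-0.01,0,0,0],[0,-0.01,0,0.002,0],[0,-0.01,0,0.004,0]]]'

```text
time_s: 6.58
tool_pos: [0.512, -0.089, 0.0963]
orientation: [-2.614, -1.74, 0.002]
contact_force: [0.0, -1.0, 1.0]
width: -0.0001
```

Request:
send_rows --plan '[[[0,0,0,0.001,0],[0,0,0,0.002,0],[0,0,0,0.003,0]]]'

```text
time_s: 6.95
tool_pos: [0.512, -0.089, 0.0932]
orientation: [-2.614, -1.74, 0.002]
contact_force: [-0.3, -0.7, 1.1]
width: 0.0001
```

Request:
send_rows --plan '[[[0,0,0,0.001,0],[0,0,0,0.002,0]]]'

```text
time_s: 7.2
tool_pos: [0.512, -0.0892, 0.0917]
orientation: [-2.614, -1.741, 0.002]
contact_force: [-2.0, -1.9, 7.8]
width: -0.0001
```

Request:
send_rows --plan '[[[0,0,0,0.001,0],[0,0,0,0.002,0]]]'

```text
time_s: 7.45
tool_pos: [0.5119, -0.0895, 0.0905]
orientation: [-2.614, -1.742, 0.003]
contact_force: [-2.3, -1.7, 8.3]
width: 0.0003
```

Request:
send_rows --plan '[[[0,0,0,0.001,0],[0,0,0,0.002,0]]]'

```text
time_s: 7.7
tool_pos: [0.5118, -0.0898, 0.0894]
orientation: [2.613, 1.743, -0.004]
contact_force: [-2.9, -2.3, 8.0]
width: -0.0001
```

Request:
send_rows --plan '[[[0,0,0,0.001,0],[0,0,0,0.002,0],[0,0,0,0.0025,0]]]'

```text
time_s: 8.07
tool_pos: [0.5116, -0.0902, 0.0877]
orientation: [2.612, 1.743, -0.005]
contact_force: [-2.8, -1.5, 8.3]
width: 0.0002
```

Request:
send_rows --plan '[[[0,0,0,0.001,0],[0,0,0,0.002,0]]]'

```text
time_s: 8.32
tool_pos: [0.5114, -0.0905, 0.0865]
orientation: [2.611, 1.744, -0.005]
contact_force: [-2.7, -2.5, 7.7]
width: -0.0003
```

Request:
send_rows --plan '[[[0,0,0,0.001,0],[0,0,0,0.002,0]]]'

```text
time_s: 8.57
tool_pos: [0.5114, -0.0908, 0.0853]
orientation: [2.61, 1.744, -0.006]
contact_force: [-2.4, -2.1, 7.5]
width: -0.0003
```

Request:
send_rows --plan '[[[0,0.0005,0,0.001,0],[0,0.0005,0,0.002,0]]]'

```text
time_s: 8.82
tool_pos: [0.5112, -0.091, 0.0841]
orientation: [2.608, 1.745, -0.007]
contact_force: [-3.9, -4.0, 8.8]
width: 0.0
```

Request:
send_rows --plan '[[[0,0.0005,0,0.001,0],[0,0.0005,0,0.002,0]]]'

```text
time_s: 9.07
tool_pos: [0.5111, -0.0913, 0.0829]
orientation: [2.607, 1.746, -0.009]
contact_force: [-3.5, -3.6, 7.6]
width: 0.0001
```

Request:
send_rows --plan '[[[0,0.0005,0,0.001,0],[0,0.0005,0,0.002,0]]]'

```text
time_s: 9.32
tool_pos: [0.511, -0.0915, 0.0817]
orientation: [2.605, 1.746, -0.011]
contact_force: [-2.6, -2.9, 7.2]
width: -0.0
```

Request:
send_rows --plan '[[[0,-0.0003,0,0.001,0],[0,-0.0003,0,0.002,0]]]'

```text
time_s: 9.57
tool_pos: [0.5109, -0.0919, 0.0805]
orientation: [2.605, 1.746, -0.011]
contact_force: [-2.2, -0.5, 7.9]
width: -0.0002
```

Request:
send_rows --plan '[[[0,0,0,0.001,0],[0,0,0,0.002,0]]]'

```text
time_s: 9.82
tool_pos: [0.5108, -0.0921, 0.0792]
orientation: [2.604, 1.746, -0.011]
contact_force: [-2.1, -1.7, 8.1]
width: 0.0005
```

Request:
send_rows --plan '[[[0,0,0,0.001,0],[0,0,0,0.002,0]]]'

```text
time_s: 10.07
tool_pos: [0.5107, -0.0922, 0.0779]
orientation: [2.603, 1.747, -0.011]
contact_force: [-2.6, -1.3, 7.2]
width: -0.0001
```

Request:
send_rows --plan '[[[0,0,0,0.001,0],[0,0,0,0.002,0]]]'

```text
time_s: 10.32
tool_pos: [0.5107, -0.0924, 0.0767]
orientation: [2.603, 1.747, -0.011]
contact_force: [-1.9, -2.1, 6.9]
width: 0.0002
```

Request:
send_rows --plan '[[[0,0,0,0.001,0],[0,0,0,0.002,0]]]'

```text
time_s: 10.58
tool_pos: [0.5106, -0.0926, 0.0757]
orientation: [2.602, 1.747, -0.012]
contact_force: [-2.7, -1.2, 14.5]
width: -0.0001
```

Request:
send_rows --plan '[[[0,0,0,0.001,0],[0,0,0,0.002,0]]]'

```text
time_s: 10.82
tool_pos: [0.5107, -0.0926, 0.0754]
orientation: [2.601, 1.747, -0.011]
contact_force: [-3.6, 0.5, 21.6]
width: 0.0003
```

Request:
send_rows --plan '[[[0,0,0,0.0016,0],[0,0,0,0.0016,0],[0,0,0,0.0016,0]]]'

```text
time_s: 11.2
tool_pos: [0.5107, -0.0926, 0.0755]
orientation: [2.601, 1.746, -0.011]
contact_force: [-2.6, -0.3, 15.1]
width: 0.0001
```

Request:
send_rows --plan '[[[0,0,0,0.0018,0],[0,0,0,0.0021,0],[0,0,0,0.0021,0],[0,0,0,0.0021,0]]]'

```text
time_s: 11.7
tool_pos: [0.5107, -0.0926, 0.0754]
orientation: [2.6, 1.746, -0.01]
contact_force: [-2.9, 0.8, 18.1]
width: -0.0002
```

Request:
send_rows --plan '[[[0,0,0,0.0021,0],[0,0,0,0.0022,0],[0,0,0,0.0022,0],[0,0,0,0.0022,0],[0,0,0,0.0022,0],[0,0,0,0.0022,0],[0,0,0,0.0022,0],[0,0,0,0.0022,0]]]'

```text
time_s: 12.7
tool_pos: [0.5107, -0.0926, 0.0754]
orientation: [2.599, 1.746, -0.009]
contact_force: [-3.6, 0.9, 19.7]
width: -0.0003
```

```bash
python3 - <<'E'
from h import *
f=[]
for i in range(5):
    s=bot.read_state(); f.append(s['contact_force'].round(1)); snap('side','s5.png')
print(f,s['tool_pos'],s['time_s'])
E
```

```text
[array([-3.6,  0.9, 19.7]), array([-3.5,  0.1, 19.1]), array([-4.5,  0.4, 18.7]), array([-4.4, -0.2, 19. ]), array([-3.4,  0.2, 17.8])] [ 0.51069033 -0.09261707  0.07541946] 12.9
```

Request:
send_rows --plan '[[[0,0,0,-0.03,0],[0,0,0,-0.07,0],[1,-0.02,0,-0.11,0],[1,-0.04,0,-0.13,0],[1,-0.047,0,-0.14,0],[1,-0.047,0,-0.14,0]]]'

```text
time_s: 13.7
tool_pos: [0.4928, -0.1345, 0.216]
orientation: [2.6, 1.744, -0.008]
contact_force: [0.3, 0.3, -0.9]
width: 0.0724
```

```bash
python3 - <<'E'
from h import *
s=bot.read_state(); im=snap('wrist','w6.png'); print(s['tool_pos'],s['orientation'],s['contact_force'])
np.savez('w6.npz',p=s['tool_pos'],o=s['orientation'])
cv2.imwrite('pics/w6b.png',cv2.resize(im[:,:,::-1],None,fx=1.5,fy=1.5,interpolation=cv2.INTER_CUBIC))
E
```

```text
[ 0.49280602 -0.13447299  0.2159938 ] [ 2.59980713  1.74439947 -0.00837866] [ 0.30676568  0.31460616 -0.91169872]
```

View pics/w6b.png

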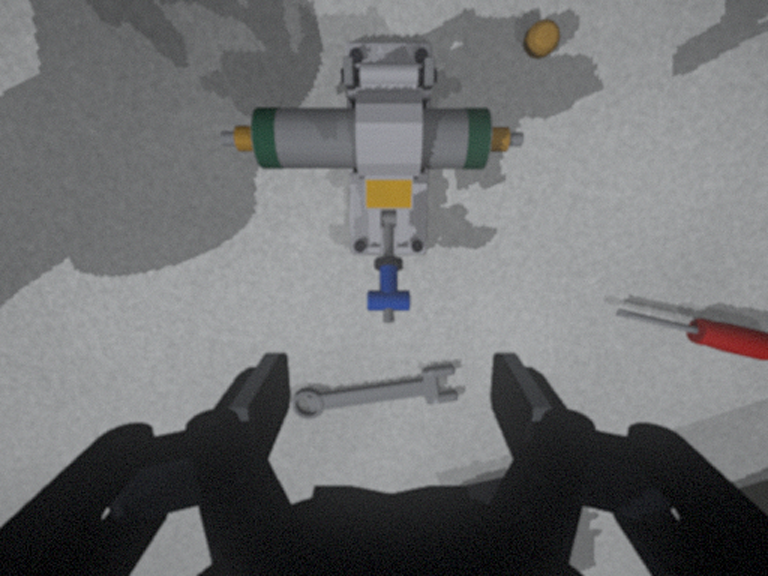

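```bash
python3 - <<'E'
from h import *
im=cv2.imread('pics/w6.png'); d=np.load('w6.npz'); st=dict(tool_pos=d['p'],orientation=d['o']); c=cam('wrist',st)
h=cv2.cvtColor(im,cv2.COLOR_BGR2HSV)
m=cv2.inRange(h,(100,120,50),(130,255,255)); m[225:]=0; m[:,:200]=0;m[:,330:]=0
ys,xs=np.nonzero(m); 
for r in range(ys.min(),ys.max()+1): a=xs[ys==r]; print(r,a.min(),a.max(),end='; ')
m=cv2.inRange(h,(18,150,100),(35,255,255)); m[:110]=0;m[160:]=0;m[:,:220]=0;m[:,300:]=0
ys,xs=np.nonzero(m); py=(xs.mean(),ys.mean()); print('pad',py,xs.min(),xs.max(),ys.min(),ys.max())
pad=onz(c,*py,.0755); print('pad',pad)
Rt=R.from_rotvec(d['o']).as_matrix(); print(Rt.round(4))
yaw=np.radians(-22.7); X=np.array([np.cos(yaw),np.sin(yaw),0]);Y=np.array([-X[1],X[0],0])
piv=pad-Y*.023; piv[2]=.022; print('pivot from pad',piv)
o=np.array([.5276,-.0525]); print('pivot from o', o-.06*Y[:2])
g=lambda u,v:None
for z in (.045,.05,.055,.06,.065):
    p=onz(c,259.0,200,z); q=p-piv; q2=p[:2]-(o-.06*Y[:2]); print(z,p,q@X,q@Y,np.hypot(q@Y,z-.022),np.arctan2(-q@Y,z-.022),'| o:',q2@X[:2],np.hypot(q2@Y[:2],z-.022))
E
```

```text
177 255 260; 178 254 262; 179 254 263; 180 254 262; 181 254 263; 182 254 263; 183 254 263; 184 254 263; 185 254 263; 186 254 262; 187 254 263; 188 254 262; 189 254 263; 190 254 263; 191 254 262; 192 254 263; 193 254 262; 194 255 260; 195 248 266; 196 248 271; 197 246 271; 198 246 271; 199 246 271; 200 246 272; 201 246 272; 202 246 272; 203 246 272; 204 246 272; 205 246 271; pad (np.float64(258.7396694214876), np.float64(128.92561983471074)) 245 273 121 137
pad [ 0.51226247 -0.08549835  0.0755    ]
[[ 0.3791  0.9253  0.0016]
 [ 0.9253 -0.3791 -0.0119]
 [-0.0104  0.006  -0.9999]]
pivot from pad [ 0.50338664 -0.10671672  0.022     ]
pivot from o [ 0.50444564 -0.10785229]
0.045 [ 0.48031478 -0.16446774  0.045     ] 0.001001797677488194 -0.06218108020659708 0.0662984670686982 1.2165154254880997 | o: -0.0004133916161501619 0.06569959690514514
0.05 [ 0.4809476  -0.16287928  0.05      ] 0.0009726082619690565 -0.060471459666766966 0.06663930847652476 1.1371610008187427 | o: -0.00044258103166929945 0.06606006634922043
0.055 [ 0.48158043 -0.16129083  0.055     ] 0.0009434188464499191 -0.05876183912693686 0.0673940185593648 1.059099203476015 | o: -0.000471770447188437 0.06683766380872894
0.06 [ 0.48221325 -0.15970238  0.06      ] 0.0009142294309307295 -0.05705221858710677 0.06854892884437372 0.983216277791434 | o: -0.0005009598627076265 0.06801808469469249
0.065 [ 0.48284608 -0.15811392  0.065     ] 0.000885040015411592 -0.055342598047276655 0.07008425756632106 0.9102514617592264 | o: -0.000530149278226764 0.06958083063919591
```

Request:
send_rows --plan '[[[1,-0.012,-0.001,0.04,0],[1,-0.027,-0.0015,0.08,0],[1,-0.027,-0.0015,0.12,0],[1,-0.027,-0.0015,0.15,0],[1,-0.027,-0.0015,0.172,0],[1,-0.027,-0.0015,0.182,0],[1,-0.027,-0.0015,0.182,0]]]'

```text
time_s: 14.62
tool_pos: [0.4803, -0.1596, 0.0326]
orientation: [2.602, 1.748, -0.011]
contact_force: [0.2, -0.3, -1.0]
width: 0.0852
```

```bash
python3 - <<'E'
from h import *
s=bot.read_state(); im=snap('wrist','w7.png'); print(s['tool_pos'],s['orientation'],s['contact_force'])
im=snap('side','s7.png');cv2.imwrite('pics/s7z.png',cv2.resize(im[110:240,200:350,::-1],None,fx=4,fy=4,interpolation=cv2.INTER_CUBIC))
E
```

```text
[ 0.48026125 -0.15959999  0.03255482] [ 2.60215764  1.74783997 -0.01122335] [ 0.17422716 -0.29149246 -0.95393669]
```

View pics/w7.png

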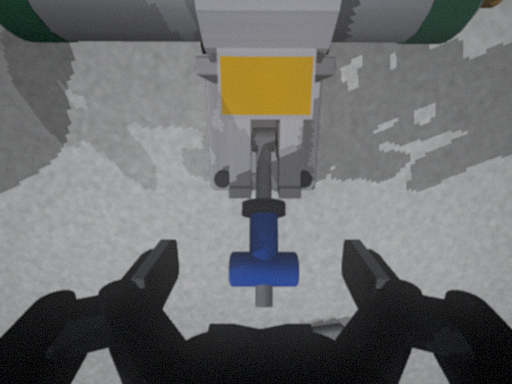

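View pics/s7z.png

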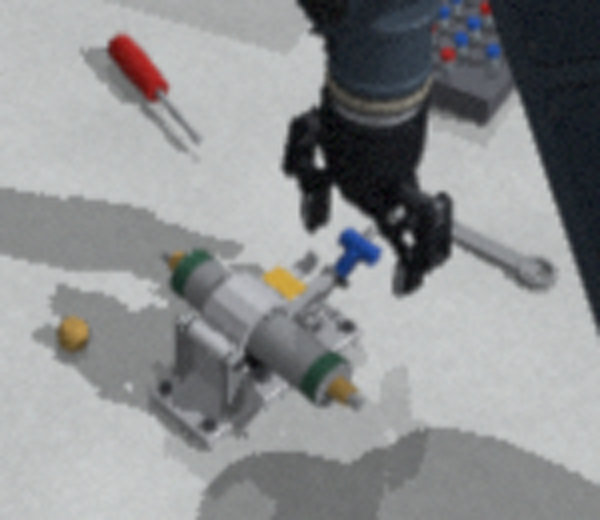

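```bash
python3 - <<'E'
from h import *
s=bot.read_state(); c=cam('wrist',s); Rt=R.from_rotvec(s['orientation']).as_matrix()
for z in (-.015,-.019,-.023,-.027): print(z,proj(c,s['tool_pos']+Rt@[0,0,z]))
im=cv2.imread('pics/w7.png'); h=cv2.cvtColor(im,cv2.COLOR_BGR2HSV); m=cv2.inRange(h,(100,120,40),(130,255,255)); m[:254]=0
ys,xs=np.nonzero(m); print(xs.min(),xs.max(),ys.max()); 
for z in (.05,.054,.058): 
    p=onz(c,264,269.5,z); print(z,p,Rt.T@(p-s['tool_pos']))
    print(np.linalg.norm(onz(c,230,269,z)-onz(c,298.5,269,z)))
E
```

```text
-0.015 [260.36878288 256.55549744]
-0.019 [260.38464555 260.58811511]
-0.023 [260.40139855 264.84706953]
-0.027 [260.41911898 269.35196613]
229 297 285
0.05 [ 0.48025054 -0.16725828  0.05      ] [-0.00696007  0.00190295 -0.01606702]
0.035709219365196346
0.054 [ 0.4811408  -0.16483954  0.054     ] [-0.00442562  0.00183105 -0.02009371]
0.03458212595396965
0.058 [ 0.48203106 -0.1624208   0.058     ] [-0.00189117  0.00175915 -0.0241204 ]
0.03345503254274296
```

Request:
send_rows --plan '[[[1,-0.002,0.0018,0,0],[0.5,-0.002,0.0018,0,0],[0.2,-0.002,0.0018,0,0],[0.2,-0.002,0.0018,0,0],[0.2,-0.002,0.0018,0,0],[0.2,-0.002,0.0018,0,0]]]'

```text
time_s: 15.48
tool_pos: [0.4813, -0.1628, 0.034]
orientation: [2.601, 1.747, -0.011]
contact_force: [-3.8, -2.2, 3.1]
width: 0.0309
```

```bash
python3 - <<'E'
from h import *
s=bot.read_state(); im=snap('wrist','w8.png'); print(s['tool_pos'],s['orientation'],s['contact_force'],s['width'])
im=snap('side','s8.png');cv2.imwrite('pics/s8z.png',cv2.resize(im[110:240,200:350,::-1],None,fx=4,fy=4,interpolation=cv2.INTER_CUBIC))
E
```

```text
[ 0.48131936 -0.16279021  0.03397914] [ 2.60080063  1.7466016  -0.01059616] [-3.76409592 -2.24954728  3.14011241] 0.030852487707869317
```

View pics/w8.png

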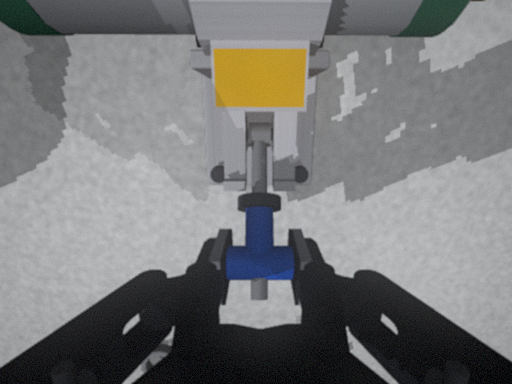

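View pics/s8z.png

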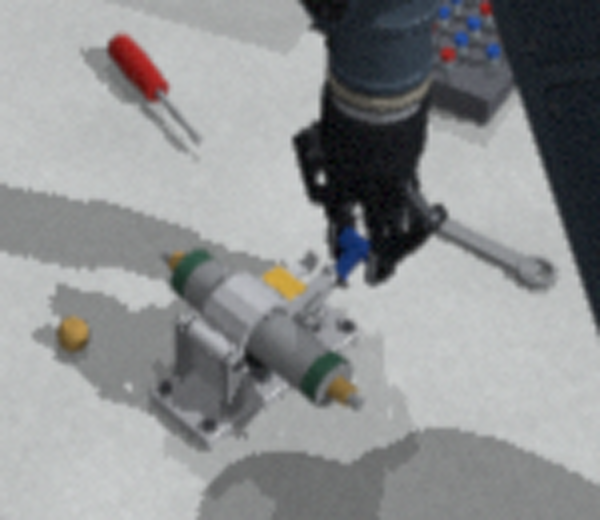

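Request:
send_rows --plan '[[[0.2,-0.004,0,-0.0023,0],[0.2,-0.009,0,-0.005,0],[0.2,-0.014,0,-0.008,0],[0.2,-0.019,0,-0.0107,0],[0.2,-0.0235,0,-0.0133,0],[0.2,-0.026,0,-0.0147,0],[0.2,-0.026,0,-0.0147,0]]]'

```text
time_s: 16.45
tool_pos: [0.4718, -0.1855, 0.0486]
orientation: [2.604, 1.745, -0.008]
contact_force: [3.4, 6.4, -3.3]
width: 0.0309
```

```bash
python3 - <<'E'
from h import *
s=bot.read_state(); im=snap('wrist','w9.png'); print(s['tool_pos'],s['orientation'],s['contact_force'],s['width'])
im=snap('side','s9.png');cv2.imwrite('pics/s9z.png',cv2.resize(im[110:240,200:350,::-1],None,fx=4,fy=4,interpolation=cv2.INTER_CUBIC))
E
```

```text
[ 0.47180606 -0.18545053  0.04861178] [ 2.60354412  1.74535146 -0.00798599] [ 3.4057086   6.44701685 -3.31879107] 0.03088742798895705
```

View pics/w9.png

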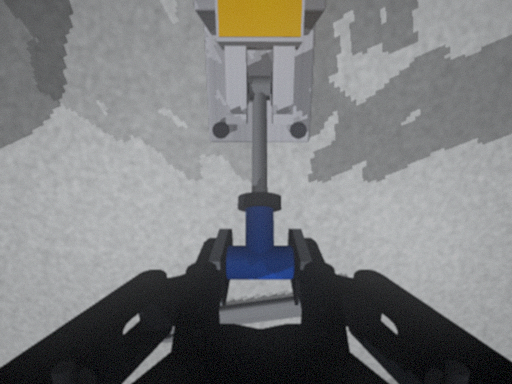

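Request:
send_rows --plan '[[[0.2,0.0052,0,-0.0088,0],[0.2,0.0112,0,-0.0166,0],[0.2,0.018,0,-0.0235,0],[0.2,0.0255,0,-0.0299,0],[0.2,0.0335,0,-0.0354,0],[0.2,0.0421,0,-0.0401,0],[0.2,0.0511,0,-0.044,0],[0.2,0.0511,0,-0.044,0]]]'

```text
time_s: 17.55
tool_pos: [0.4915, -0.1371, 0.0924]
orientation: [2.602, 1.747, -0.008]
contact_force: [-0.1, -0.6, -9.9]
width: 0.0307
```

```bash
python3 - <<'E'
from h import *
s=bot.read_state(); im=snap('wrist','w10.png'); print(s['tool_pos'],s['orientation'],s['contact_force'],s['width'])
im=snap('side','s10.png');cv2.imwrite('pics/s10z.png',cv2.resize(im[110:240,200:350,::-1],None,fx=4,fy=4,interpolation=cv2.INTER_CUBIC))
E
```

```text
[ 0.49152739 -0.13707406  0.09244942] [ 2.60229324  1.74666666 -0.00753818] [-0.06083495 -0.59212692 -9.90080395] 0.030733448342430813
```

View pics/w10.png

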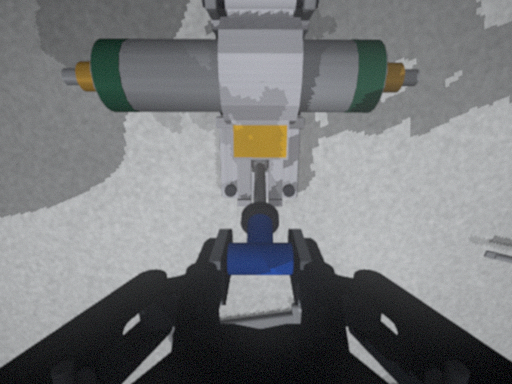

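View pics/s10z.png

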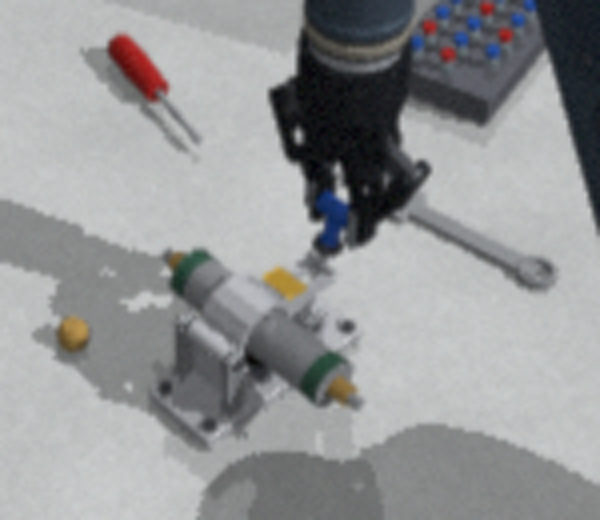

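Request:
send_rows --plan '[[[0.2,0.0065,0,-0.0021,0],[0.2,0.013,0,-0.0038,0],[0.2,0.0195,0,-0.005,0],[0.2,0.026,0,-0.0056,0],[0.2,0.032,0,-0.0058,0],[0.2,0.032,0,-0.0058,0]]]'

```text
time_s: 18.4
tool_pos: [0.5037, -0.1073, 0.0978]
orientation: [2.603, 1.746, -0.007]
contact_force: [-1.8, -2.5, -7.8]
width: 0.0305
```

```bash
python3 - <<'E'
from h import *
s=bot.read_state(); im=snap('wrist','w11.png'); print(s['tool_pos'],s['orientation'],s['contact_force'],s['width'])
im=snap('side','s11.png');cv2.imwrite('pics/s11z.png',cv2.resize(im[110:240,200:350,::-1],None,fx=4,fy=4,interpolation=cv2.INTER_CUBIC))
E
```

```text
[ 0.50369074 -0.10725115  0.09778586] [ 2.60290356  1.74646751 -0.00723263] [-1.81525669 -2.52246512 -7.80235883] 0.03053335823729375
```

View pics/w11.png

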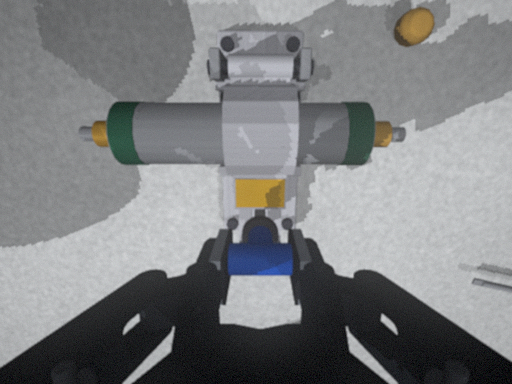

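View pics/s11z.png

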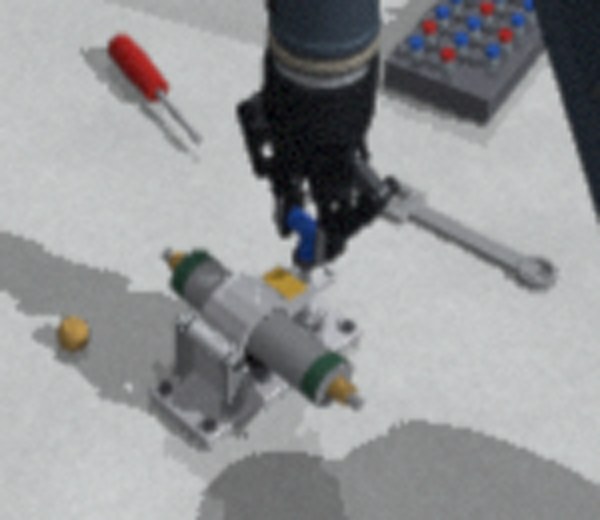

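```bash
python3 - <<'E'
from h import *
im=cv2.imread('pics/w11.png'); cv2.imwrite('pics/w11z.png',cv2.resize(im[165:295,205:320],None,fx=5,fy=5,interpolation=cv2.INTER_CUBIC)[:600])
E
```

```text
(no output)
```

View pics/w11z.png

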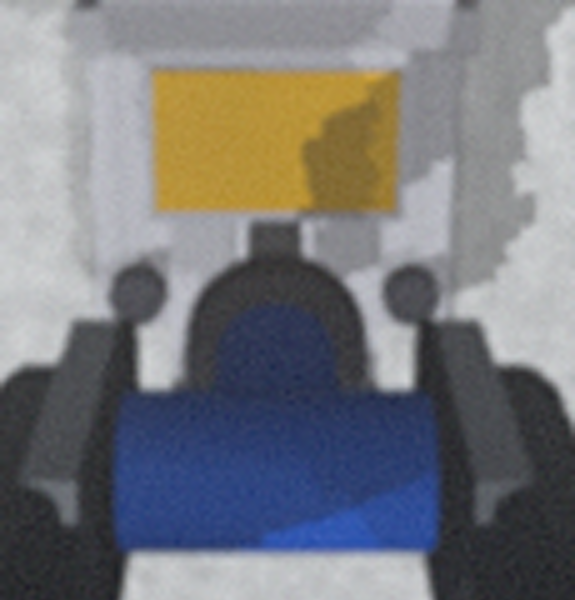

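```bash
python3 - <<'E'
from h import *
s=bot.read_state(); c=cam('wrist',s); Rt=R.from_rotvec(s['orientation']).as_matrix()
piv=np.array([.5039,-.1073,.022]); yaw=np.radians(-22.7); Y=np.array([-np.sin(yaw),np.cos(yaw),0])
f=lambda n,u,v,z: print(n,(onz(c,u,v,z)-piv)@Y*1e3)
for z in(.074,.0755,.077): f('pad edge outer (expect +14)',260.3,165+213/5,z)
f('pad edge inner (expect 32)',260.3,165+70/5,.0755)
for z in(.090,.092,.094): f('flange inner rim, expect 11',260.3,216.6,z)
for z in(.117,.1185,.12): f('bar centre',260.3,260.5,z)
f('tcp',*proj(c,s['tool_pos']+Rt@[0,0,-.0215]),.1185)
E
```

```text
pad edge outer (expect +14) 12.52516700292666
pad edge outer (expect +14) 13.07931173029343
pad edge outer (expect +14) 13.6334564576602
pad edge inner (expect 32) 31.717103524723658
flange inner rim, expect 11 12.857593270102031
flange inner rim, expect 11 13.670441511214245
flange inner rim, expect 11 14.483289752326433
bar centre 0.08396801777620252
bar centre 0.9813495146709782
bar centre 1.8787310115657967
tcp -0.557596698031537
```

Request:
send_rows --plan '[[[0.2,-0.0012,0,0,0],[0.2,-0.0012,0,0.003,0],[0.2,-0.0012,0,0.006,0],[0.2,-0.0012,0,0.008,0],[0.2,-0.0012,0,0.01,0],[0.2,-0.0012,0,0.01,0]]]'

```text
time_s: 19.25
tool_pos: [0.5031, -0.1087, 0.0876]
orientation: [2.604, 1.746, -0.007]
contact_force: [-1.2, -1.5, -7.5]
width: 0.0306
```

```bash
python3 - <<'E'
from h import *
s=bot.read_state(); im=snap('wrist','w12.png'); print(s['tool_pos'],s['orientation'],s['contact_force'],s['width'])
cv2.imwrite('pics/w12z.png',cv2.resize(im[165:295,205:320,::-1],None,fx=5,fy=5,interpolation=cv2.INTER_CUBIC)[:600])
E
```

```text
[ 0.50311152 -0.10869798  0.0876144 ] [ 2.60370085  1.74587669 -0.00726294] [-1.21581497 -1.47464811 -7.50939317] 0.030592772096355074
```

View pics/w12z.png

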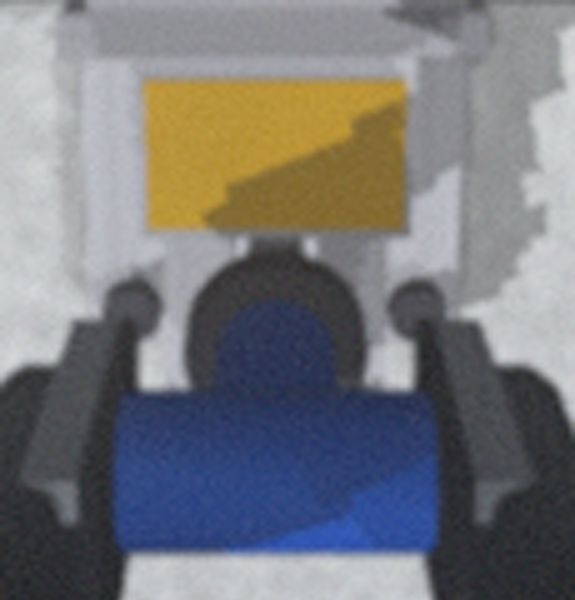

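```bash
python3 - <<'E'
from h import *
s=bot.read_state(); c=cam('wrist',s); Rt=R.from_rotvec(s['orientation']).as_matrix()
piv=np.array([.5039,-.1073,.022]); yaw=np.radians(-22.7); Y=np.array([-np.sin(yaw),np.cos(yaw),0])
f=lambda n,u,v,z: print(n,(onz(c,u,v,z)-piv)@Y*1e3)
f('pad outer',260.3,211,.0755)
for z in(.080,.082,.084): f('rim',260.3,215.6,z)
print((s['tool_pos']-piv)@Y)
E
```

```text
pad outer 13.351265394870435
rim 12.21792141572466
rim 13.022419653135223
rim 13.826917890545769
-0.001563793543647036
```

Request:
send_rows --plan '[[[0.2,-0.001,0,0,0],[0.2,-0.0018,0,0,0],[0.2,-0.0018,0,0.001,0],[0.2,-0.0018,0,0.002,0],[0.2,-0.0018,0,0.003,0]]]'

```text
time_s: 19.92
tool_pos: [0.5025, -0.1102, 0.0847]
orientation: [2.604, 1.746, -0.007]
contact_force: [-1.4, -0.6, -6.4]
width: 0.0306
```

```bash
python3 - <<'E'
from h import *
s=bot.read_state(); im=snap('wrist','w13.png'); print(s['tool_pos'],s['orientation'],s['contact_force'],s['width'])
cv2.imwrite('pics/w13z.png',cv2.resize(im[165:295,205:320,::-1],None,fx=5,fy=5,interpolation=cv2.INTER_CUBIC)[:600])
im=snap('side','s13.png');cv2.imwrite('pics/s13z.png',cv2.resize(im[140:220,240:340,::-1],None,fx=7,fy=7,interpolation=cv2.INTER_CUBIC))
E
```

```text
[ 0.50248402 -0.11022679  0.08465646] [ 2.60380157  1.74584742 -0.00693907] [-1.40438355 -0.60654401 -6.43327373] 0.030598075583319978
```

View pics/w13z.png

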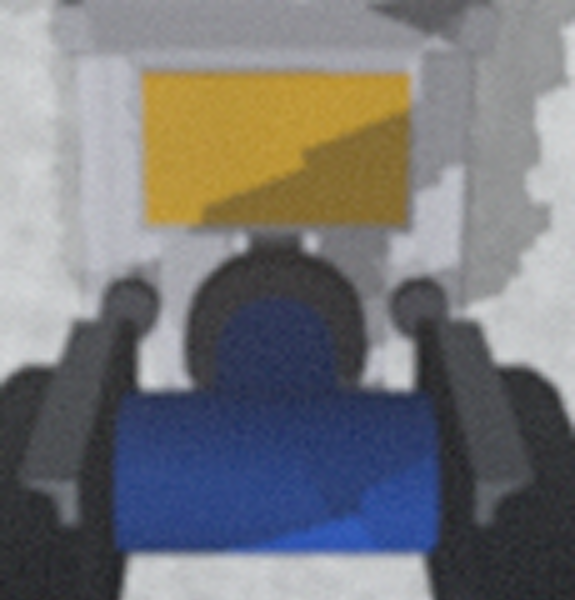

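View pics/s13z.png

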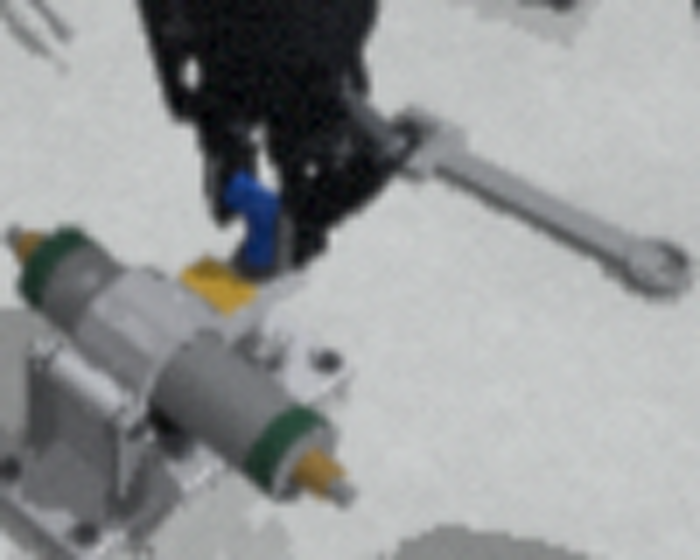

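Request:
send_rows --plan '[[[0.2,-0.0007,0,0.001,0],[0.2,-0.0007,0,0.002,0],[0.2,-0.0007,0,0.003,0]]]'

```text
time_s: 20.4
tool_pos: [0.5022, -0.1108, 0.0816]
orientation: [2.604, 1.746, -0.007]
contact_force: [0.1, 0.1, -6.0]
width: 0.0305
```

Request:
send_rows --plan '[[[0.2,0,0,0.001,0],[0.2,0,0,0.001,0]]]'

```text
time_s: 20.65
tool_pos: [0.5023, -0.1108, 0.0809]
orientation: [2.604, 1.746, -0.007]
contact_force: [-0.6, 1.5, -2.1]
width: 0.0308
```

```bash
python3 - <<'E'
from h import *
s=bot.read_state(); im=snap('wrist','w14.png'); print(s['tool_pos'],s['orientation'],s['contact_force'],s['width'])
cv2.imwrite('pics/w14z.png',cv2.resize(im[165:295,205:320,::-1],None,fx=5,fy=5,interpolation=cv2.INTER_CUBIC)[:600])
im=snap('side','s14.png');cv2.imwrite('pics/s14z.png',cv2.resize(im[150:200,255:315,::-1],None,fx=12,fy=12,interpolation=cv2.INTER_CUBIC))
E
```

```text
[ 0.50226756 -0.11078714  0.08085036] [ 2.60392296  1.74573148 -0.00661152] [-0.62320512  1.49896186 -2.14695166] 0.030775764340674215
```

View pics/w14z.png

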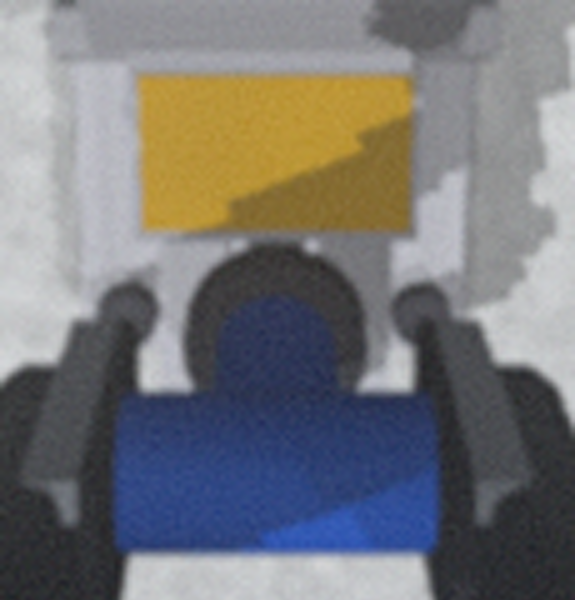

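View pics/s14z.png

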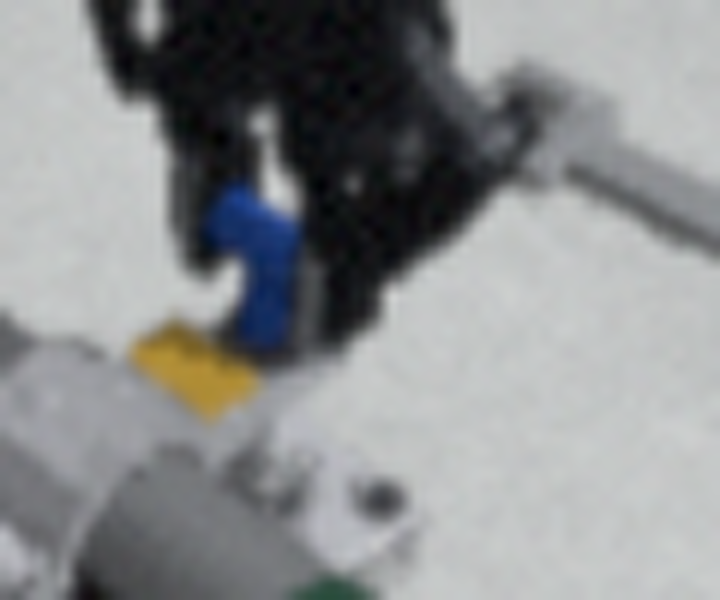

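Request:
send_rows --plan '[[[0.2,0.0008,0,0,0],[0.2,0.0015,0,0,0],[0.2,0.0015,0,0,0]]]'

```text
time_s: 21.12
tool_pos: [0.5027, -0.1098, 0.0808]
orientation: [2.603, 1.746, -0.008]
contact_force: [-2.5, -2.3, -3.5]
width: 0.0307
```

Request:
send_rows --plan '[[[0.2,0,0,0.0005,0],[0.2,0,0,0.0005,0]]]'

```text
time_s: 21.38
tool_pos: [0.5027, -0.1099, 0.0806]
orientation: [2.603, 1.746, -0.007]
contact_force: [-2.7, -1.2, 1.6]
width: 0.031
```

Request:
send_rows --plan '[[[0.2,0.001,0,-0.0003,0],[0.2,0.002,0,-0.0003,0],[0.2,0.002,0,-0.0003,0]]]'

```text
time_s: 21.75
tool_pos: [0.5033, -0.1085, 0.0808]
orientation: [2.602, 1.747, -0.009]
contact_force: [-2.8, -4.8, -1.6]
width: 0.0308
```

```bash
python3 - <<'E'
from h import *
s=bot.read_state(); im=snap('wrist','w15.png'); print(s['tool_pos'],s['orientation'],s['contact_force'],s['width'])
cv2.imwrite('pics/w15z.png',cv2.resize(im[165:295,205:320,::-1],None,fx=5,fy=5,interpolation=cv2.INTER_CUBIC)[:600])
E
```

```text
[ 0.5032523  -0.10848944  0.0808019 ] [ 2.60212262  1.74665944 -0.00902856] [-2.82404606 -4.75901514 -1.64141266] 0.030785334819791666
```

View pics/w15z.png

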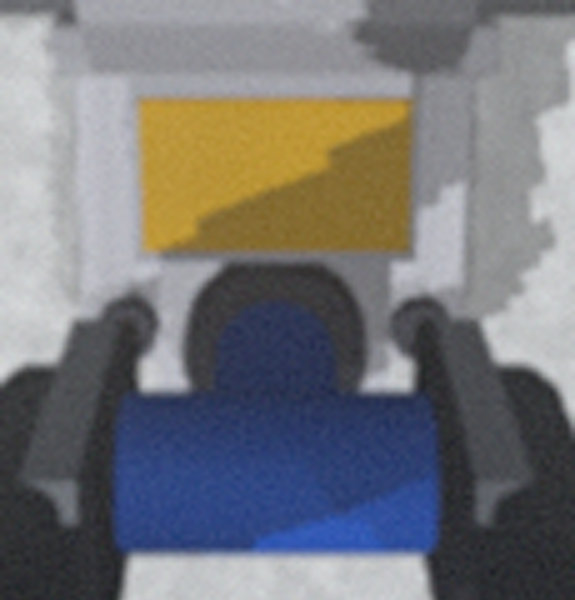

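Request:
send_rows --plan '[[[0.2,-0.001,0,0,0],[0.2,-0.002,0,0.0001,0],[0.2,-0.002,0,0.0002,0],[0.2,-0.002,0,0.0002,0]]]'

```text
time_s: 22.3
tool_pos: [0.5027, -0.1099, 0.0807]
orientation: [2.603, 1.746, -0.008]
contact_force: [-0.5, 2.2, 0.3]
width: 0.0305
```

Request:
send_rows --plan '[[[0.5,0,0,0,0],[0.7,0,0,0,0],[1,0,0,0,0],[1,0,0,0,0],[1,0,0,-0.02,0],[1,0,0,-0.05,0],[1,0,0,-0.09,0],[1,0,0,-0.12,0],[1,0,0,-0.12,0]]]'

```text
time_s: 23.42
tool_pos: [0.5043, -0.1095, 0.2031]
orientation: [2.598, 1.744, -0.003]
contact_force: [-0.3, 0.6, -0.5]
width: 0.0852
```

```bash
python3 - <<'E'
from h import *
s=bot.read_state(); im=snap('wrist','w16.png'); print(s['tool_pos'],s['contact_force'],s['width'])
cv2.imwrite('pics/w16b.png',cv2.resize(im[:260,140:400,::-1],None,fx=2.3,fy=2.3,interpolation=cv2.INTER_CUBIC))
im=snap('side','s16.png');cv2.imwrite('pics/s16z.png',cv2.resize(im[140:220,230:330,::-1],None,fx=7,fy=7,interpolation=cv2.INTER_CUBIC))
E
```

```text
[ 0.50428945 -0.10948931  0.20306861] [-0.25141747  0.57390674 -0.52740012] 0.08518784012263127
```

View pics/w16b.png

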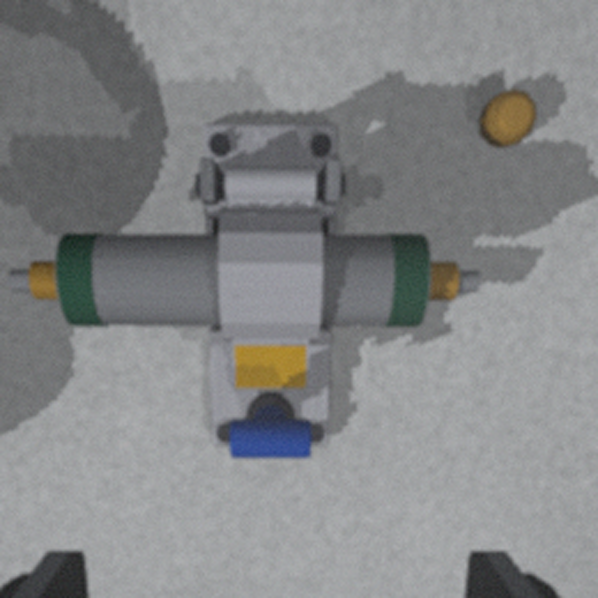

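View pics/s16z.png

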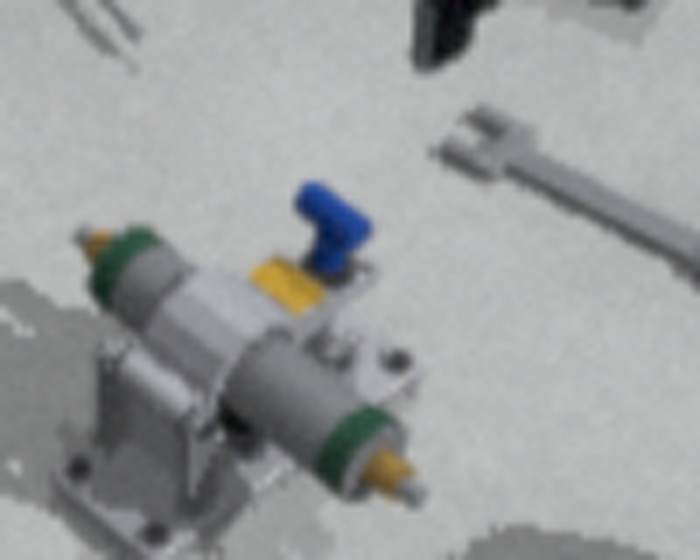

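Request:
send_rows --plan '[[[1,-0.03,0,0,0],[1,-0.07,0,0,0],[1,-0.11,0,0,0],[1,-0.15,0,0,0],[1,-0.18,0,0,0],[1,-0.18,0,0,0]]]'

```text
time_s: 24.28
tool_pos: [0.4329, -0.2765, 0.2003]
orientation: [2.608, 1.743, -0.009]
contact_force: [0.2, -0.5, -0.6]
width: 0.0851
```

```bash
python3 - <<'E'
from h import *
s=bot.read_state(); im=snap('wrist','w17.png'); print(s['tool_pos'],s['contact_force'],s['time_s'])
np.savez('w17.npz',p=s['tool_pos'],o=s['orientation'])
cv2.imwrite('pics/w17z.png',cv2.resize(im[0:110,205:320,::-1],None,fx=5,fy=5,interpolation=cv2.INTER_CUBIC))
im=snap('top','t17.png');cv2.imwrite('pics/t17z.png',cv2.resize(im[150:260,200:340,::-1],None,fx=5,fy=5,interpolation=cv2.INTER_CUBIC))
E
```

```text
[ 0.43288575 -0.2764925   0.20031321] [ 0.24455007 -0.49494449 -0.55654652] 24.275
```

View pics/w17z.png

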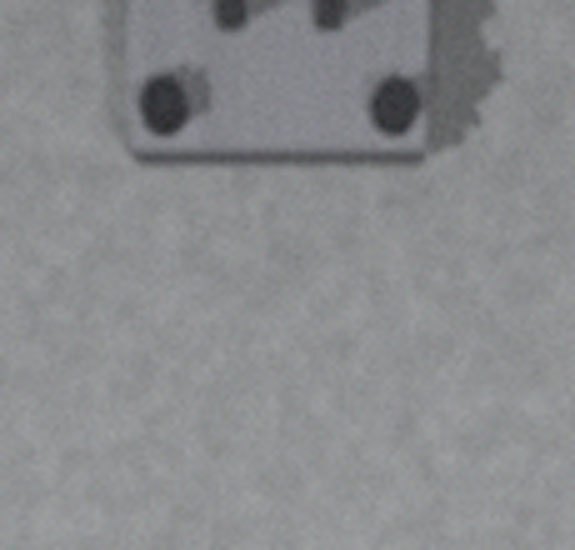

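View pics/t17z.png

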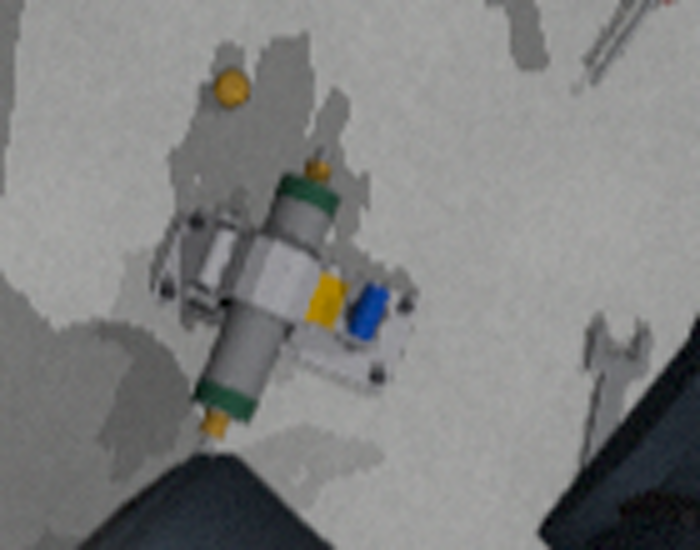

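Request:
send_rows --plan '[[[1,0.03,0,-0.02,0],[1,0.05,0,-0.04,0],[1,0.06,0,-0.05,0],[1,0.06,0,-0.05,0]]]'

```text
time_s: 24.88
tool_pos: [0.4567, -0.2176, 0.2505]
orientation: [2.604, 1.75, -0.008]
contact_force: [-0.1, 0.4, 0.4]
width: 0.0851
```

```bash
python3 - <<'E'
from h import *
s=bot.read_state(); im=snap('wrist','w18.png'); print(s['tool_pos'],s['contact_force'],s['time_s'])
cv2.imwrite('pics/w18z.png',cv2.resize(im[0:110,205:320,::-1],None,fx=5,fy=5,interpolation=cv2.INTER_CUBIC))
c=cam('wrist',s)
g=tri(cam('top'),(200+370/5,150+311/5),cam('side'),(230+333/7,140+207/7)); print('bar tri',g)
piv=np.array([.5039,-.1073,.022]); print(g[0]-piv)
E
```

```text
[ 0.45674474 -0.21755432  0.2505045 ] [-0.0678264   0.43767174  0.42717545] 24.875
bar tri (array([ 0.50393984, -0.11226709,  0.09872429]), np.float64(0.000363865292414285))
[ 3.98397536e-05 -4.96709208e-03  7.67242910e-02]
```

View pics/w18z.png

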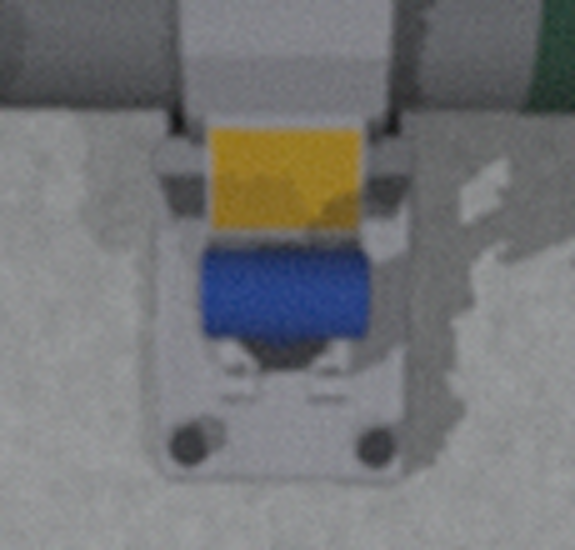

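```bash
python3 - <<'E'
from h import *
print(bot.hand_in())
E
```

```text
the job is handed in; nothing more can be done
None
```

The tube is clamped: the hinged half is closed and pressed home, and the bolt's flange sits in its pocket behind the lip. The job was handed in at about 25 s of the 72 s allowed.

- **Pressing:** The saddle sank at 7–9 N on the pad. At a pad height of about 75.5 mm the force rose sharply and the tube went no lower, so I took that as hard home. I held about 18–20 N there for roughly 1 s. The highest reading was about 22 N, but I only saw the force at the end of each move call.
- **Bolt and knob:** I gripped the T-bar by its ends, raised it about 29 mm against the spring and swung the bolt upright into the slot. I then let the flange down in small steps and opened the gripper with the vertical force near zero. Sideways force on the knob peaked at about 5.5 N, when I touched the pocket's wall once to check where the flange was.
- **Last checks:**
  - Two camera views put the T-bar at a height of 98.7 mm, so the flange is at about 67 mm, matching the expected pocket floor of about 67.5 mm.
  - The last wrist picture shows the prong ends and lip outside the flange.
  - The arm is clear of everything with the force near zero.
  - In the closing pictures the cap nut and wrench look unmoved; I did not check the other bystanders again closely.
- **Disagreements:** My estimates of where the flange stood in the pocket differed by 2–3 mm between the tool position and the camera, which is why I used the touch check. The same two-view fix puts the T-bar about 5 mm out from the estimated pivot along the world y axis, which may be a slight outward lean of the bolt within the pocket's play.

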